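Clamp a tube and a rod in the V-block cradle

TASK

Get the two workpieces ready for measuring: lay the thick brass tube in the wide pair of V-grooves of the cradle and the thin steel rod in the narrow pair, each cradled at both ends and centred lengthwise. When both lie in their grooves, swing the blue clamp strap fully over them, to its stop, and then turn the brass wing nut clockwise until it is fully tight. Leave the other things on the bench where they are.

Things in the scene. Friction and masses are not known exactly. Their poses are not given: they have to be found in the camera images.
- thick_tube_center (a point): centre (mid-length, on the axis) of the thick brass tube: a plain cylinder 26 mm in diameter, 150 mm long, 0.25 kg, with closed dark ends. Its own y axis runs along the tube; x and z may point any way round. Starts in one lane of the rest, axis 33 mm above the bench
- thin_rod_center (a point): centre (mid-length, on the axis) of the thin steel rod: a plain cylinder 18 mm in diameter, 150 mm long, 0.2 kg, with a copper band near each end. Its own y axis runs along the rod. Starts in the other lane of the rest, axis 29 mm above the bench
- rest: wooden rest fixed to the bench, origin at the centre of its underside. Crossbars 14 mm wide at y = -50 and +50 mm carry the rods 20 mm above the bench in two lanes along y, at x = -40 and +40 mm; each lane is a flat notch 28 mm wide with sides 7 mm high. Between the crossbars is only a 8 mm base board: there a rod is free all round. Which rod lies in which lane varies
- cradle: V-block cradle fixed to the bench, origin under the centre of its 8 mm base plate; x from the clamp post (x = -105 mm, robot's side) to the far side, y along the grooves. Aluminium walls 16 mm thick at y = -50 and +50 mm, tops 39 mm up, have 90 degree V-grooves: wide (45 mm) at x = -35 mm, narrow (25 mm) at x = +35 mm. Free space between the walls. Seated rods' tops are 48 mm up
- wide_seat (a point): where the centre of the thick tube lies when it is seated and centred in the pair of wide grooves, 35 mm above the bench; y axis along the grooves, x axis as the cradle's, z up
- narrow_seat (a point): where the centre of the thin rod lies when it is seated and centred in the pair of narrow grooves, 39 mm above the bench; y axis along the grooves, x axis as the cradle's, z up
- strap (a joint): swing of the blue clamp strap about the post, rad: 0 = at its stop, across both rods along the cradle's +x; grows clockwise from above as it swings off to -y of the cradle; starts at 1.25 to 1.6, stays where left (0.06 N m). 22 mm wide, 8 mm thick, top 66 mm above the bench with the nut loose; the rubber pad under it passes 2.5 mm above well seated rods
- strap_knob (a point): centre of the upright round black knob at the free end of the strap: 18 mm in diameter, 32 mm high, this point is 16 mm below its top and 82 mm above the bench while the nut is loose; 165 mm from the post's axis (a steel ring 21 mm in diameter and 6 mm high surrounds its foot)
- wing_nut (a joint): turn of the brass wing nut on the post, rad: grows clockwise seen from above (tightening); starts loose between 0 and 0.5, is fully tight at its stop at 2.5. It draws the strap down 1.6 mm per rad, so that the sprung pad presses on the rods; it stays where left (0.05 N m friction, so under 0.1 N m turns it)
- nut_wings (a point): point on the axis of the wing nut and post, half-way up the wings (90 mm above the bench while loose; the wings reach 11 mm above and below it). The two upright wings form one blade 57 mm long along this point's y axis and 9 mm thick along its x axis, with a 7 mm gap in the middle; pinch it across the 9 mm at the middle. The point turns with the nut
- gauge: pocket dial gauge lying on its back, 70x49x12 mm; a bystander, loose; origin at the centre of its underside
- hammer: small hammer with a wooden handle and brass head, 149 mm long, 12 mm high, lying down; a bystander, loose; origin at the centre of its underside
- loupe: black eye loupe standing on its flared cup, 42 mm across, 35 mm high; a bystander, loose; origin at the centre of its underside
- spool: wooden spool of dark thread, 28 mm across, 30 mm high; a bystander, loose; origin at the centre of its underside
- red_bottle: small bottle with a red screw cap, 26 mm across, 48 mm high; a bystander, loose; origin at the centre of its underside
- brush: thin brush with a red handle, 137 mm long, 11 mm high, lying down; a bystander, loose; origin at the centre of its underside

How it is judged:
By the outcome, as a careful person would: the job done as asked, in the order asked, and still so for the second after the job is handed in, with the robot touching nothing.
It also fails if it takes over 72 s, if anything falls off the work surface, if the arm or the gripper's body presses on something with over 40 N, if the wrist force passes 120 N, or if a joint passes its speed limit or range.

ROBOT

A 6-joint arm with a two-finger parallel gripper is mounted at the origin on a cart in front of the work surface, level with it; the furniture and walls round the work are solid. World frame = base frame: x ahead of the robot, y to its left, z up, the work surface at z = 0. Lengths are in m, angles in rad, forces in N, time in s.
With the tool pointing down it reaches from about 0.25 to 0.725 m from the base axis. Payload 9.7 kg.
Tool frame: the origin (TCP) lies on the centre line of the jaws, within the pads' length; the fingertips stand 14 mm ahead of it and the grasp point (between the pads) lies 5 mm behind it (ctrl.nose_length is the distance from the TCP to the fingertips, in m); z points along the fingers, y is the line along which they close (so a half turn about z gives the same grasp; the last joint's range is limited). The gripper opens to 85 mm and grips with 20 to 120 N. Pads are 22 mm wide; open, the fingers measure 114 mm over their backs; the gripper's body (76 mm by 85 mm) begins 54 mm behind the grasp point. The pads swing forward as they close: fully open they stand 13 mm farther back than shut.
Start: joints at [-1.111, 0.087, 0.176, 1.66, 0, 1.571], TCP at [0.244, -0.493, 0.245] pointing down, gripper open.
Joint ranges: [-3.13, 3.13], [-0.85, 1.81], [-1.15, 1.24], [-2.2, 2.28], [-1.44, 1.52], [-3.14, 3.14]. Speed limits (rad/s): [2.22, 2.22, 2.57, 3.14, 3.14, 3.14].

INTERFACE

Orientations are given as a rotation vector (axis times angle).
In Python, from bench import ctrl gives the robot as it stands. The module is installed in compiled form; this text tells all that it offers. Calls block until the motion is done:
- ctrl.reach(position, orientation): joint-space move of the TCP to a pose.
- ctrl.move_linear(position, frame=None, speed=0.15, f_stop=None): straight line of the TCP; frame=None keeps the orientation; speed is the mean speed in m/s. With f_stop (N) it stops when the force on the tool has changed by that much, and returns True; else False.
- ctrl.move_joints(angles): joint-space move.
- ctrl.gripper_to(opening, f_grip=None): opening from 0.0 (shut) to 1.0 (fully open); f_grip is the grip in N (None keeps the last); returns when the fingers have stopped.
- ctrl.dwell(seconds).
- ctrl.ik(position, orientation): joint angles nearest the present ones, or None.
- ctrl.sense(): the state.
- ctrl.snapshot(name): name is "scene" or "top" or "wrist"; returns the picture (384x512x3 uint8, red, green, blue); there is no depth.
- ctrl.camera_model(name): a dict with "fx", "fy", "cx", "cy" (pixels), "camera_from_world" (4x4, takes a point from world to camera coordinates). Camera axes: x right, y up, looking along -z (the intrinsics and any distortion apply to the point x, -y, -z); pixel columns grow to the right and rows downward; lengths in m; the calibration is good to about 2 mm. A picture is of the moment at which its call begins: read the wrist's pose just before it. camera_model takes no time and is no camera call; for the wrist camera it gives the pose at the moment of the call.
A pose or a line that the arm cannot do raises ctrl.MotionError and nothing moves.
- ctrl.sign_off(): hands the job in; it is judged then, once.
The state is a dict: "time_s": time; "q": joint angles; "joint_vel": joint speeds; "effort": joint torques, N m; "ee_pos": TCP position; "tcp_rot": TCP orientation; "ft_force": force on the tool from outside, world axes, zero at the start; "moment": the same for the moment, N m; "gripper_width": opening from 0.0 (shut) to 1.0 (fully open); "grip_force": force on a finger pad.
Only numpy, scipy, OpenCV 4.12 (cv2) and the standard library are available. Lean on these libraries where they do the work, as an engineer would, in place of code of your own. Each camera call takes 0.05 s, during which the arm holds its last target. There are 200 camera calls.

## Working session

There is one attempt and no reset: what is moved stays moved. The work goes in short steps, each a Python script; the robot and the scene stay as the last script left them, time stands still between calls to the robot, and variables do not carry over. Pictures are saved under pics/ and viewed, at most 13 in all, crops included, and the job is handed in when it is done.

```bash
mkdir -p pics; ls
python3 - <<'E'
from bench import ctrl
import cv2,numpy as np
for n in("top","scene"):
    p=ctrl.snapshot(n); cv2.imwrite(f"pics/{n}0.png",cv2.resize(p[:,:,::-1],(800,600),interpolation=cv2.INTER_CUBIC)); np.save(f"pics/{n}0.npy",p)
    print(n,ctrl.camera_model(n))
print(ctrl.sense(),ctrl.nose_length)
E
```

```text
pics
top {'fx': 426.6403892411127, 'fy': 426.6403892411127, 'cx': 251.6070767150621, 'cy': 192.03355820186457, 'camera_from_world': array([[-0.02243085, -0.99962359, -0.01579661,  0.03966195],
       [ 0.98980235, -0.02442816,  0.14033736, -0.56081116],
       [-0.14067041, -0.01248763,  0.98997772, -1.14874041],
       [ 0.        ,  0.        ,  0.        ,  1.        ]])}
scene {'fx': 491.1682798763145, 'fy': 491.1682798763145, 'cx': 257.6216848573571, 'cy': 190.21729886018116, 'camera_from_world': array([[-0.78595065, -0.61809736, -0.01540217,  0.46937667],
       [ 0.44049942, -0.57725643,  0.68755747, -0.2950106 ],
       [-0.43386845,  0.5336016 ,  0.7259666 , -0.99277602],
       [ 0.        ,  0.        ,  0.        ,  1.        ]])}
{'time_s': 0.1, 'q': array([-1.11095031e+00,  8.73924947e-02,  1.75233226e-01,  1.65980928e+00,
       -9.88257608e-06,  1.57079531e+00]), 'joint_vel': array([ 0.00015234, -0.00060148,  0.00134075, -0.00030432, -0.00084622,
        0.0004635 ]), 'effort': array([-1.16210776e-03, -5.21562874e+01,  4.65653515e+01,  1.59806729e-02,
       -6.67211020e-05,  5.75319888e-06]), 'ee_pos': array([ 0.2440101 , -0.49269993,  0.24467106]), 'tcp_rot': array([-3.05780879e+00, -7.15718949e-01,  4.34598293e-04]), 'ft_force': array([-0.04892565,  0.19953005,  0.24859904]), 'moment': array([-0.05099746, -0.04101885, -0.00780764]), 'grip_force': 0.0, 'gripper_width': 1.0041681006249277} 0.014
```

View pics/top0.png

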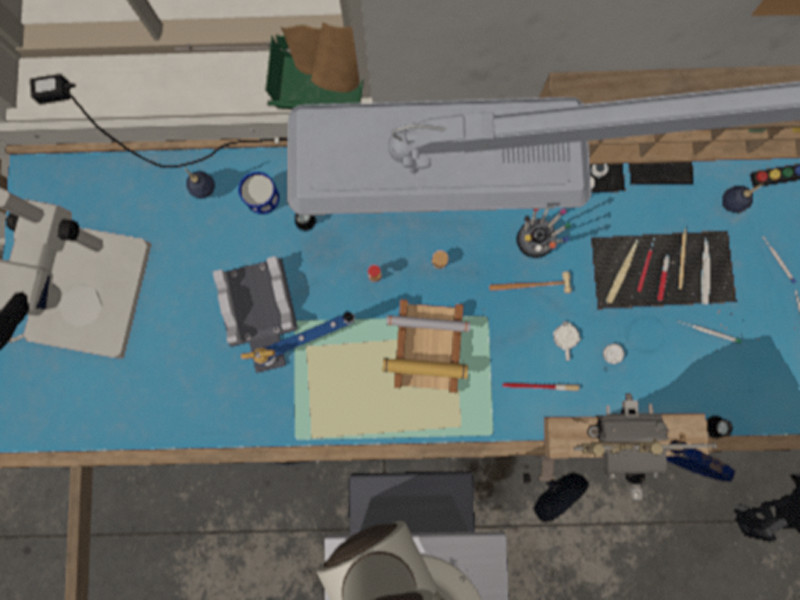

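View pics/scene0.png

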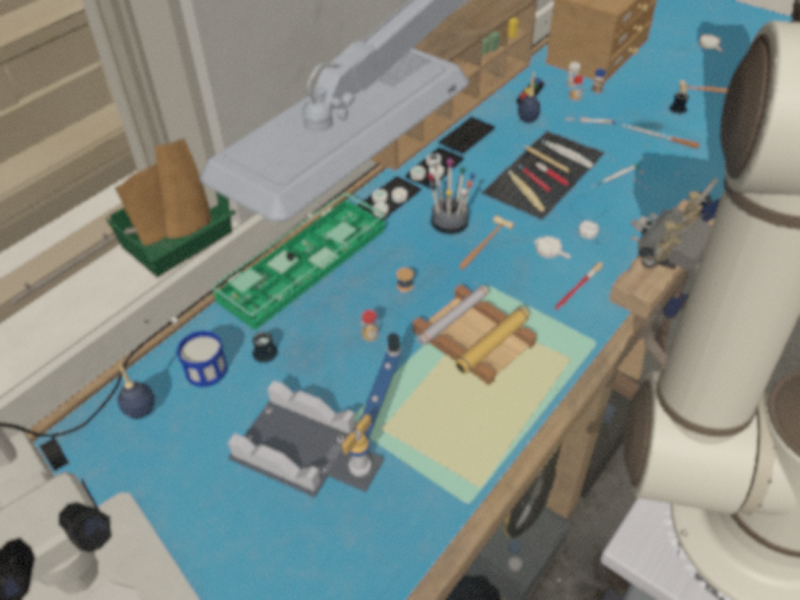

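The top view shows the cradle at about (258,300) with its post at (262,355), and the strap pointing right to the knob at (348,317). The brass tube lies at (427,369) and the steel rod at (428,323). The scene view agrees. A coarse estimate comes first, then close wrist pictures.

```bash
cat > h.py <<'E'
from bench import ctrl
import cv2,numpy as np
from scipy.spatial.transform import Rotation as R
def ray(cam,u,v,z):
    T=cam["camera_from_world"];Rm=T[:3,:3];c=-Rm.T@T[:3,3]
    d=Rm.T@np.array([(u-cam["cx"])/cam["fx"],-(v-cam["cy"])/cam["fy"],-1.])
    return c+d*(z-c[2])/d[2]
def proj(cam,p):
    q=cam["camera_from_world"]@np.r_[p,1]
    return np.array([cam["cx"]+cam["fx"]*q[0]/-q[2],cam["cy"]-cam["fy"]*q[1]/-q[2]])
def down(a):  # tool down, closing axis (tool y) along world direction angle a
    y=np.array([np.cos(a),np.sin(a),0]);z=np.array([0,0,-1.])
    return R.from_matrix(np.c_[np.cross(y,z),y,z]).as_rotvec()
def snap(name,f):
    cam=ctrl.camera_model(name);p=ctrl.snapshot(name)
    np.save(f"pics/{f}.npy",p);np.save(f"pics/{f}_cam.npy",cam,allow_pickle=True)
    return p,cam
def save(p,f,s=1.5): cv2.imwrite(f"pics/{f}.png",cv2.resize(p[:,:,::-1],None,fx=s,fy=s,interpolation=cv2.INTER_CUBIC))
E
python3 - <<'E'
from h import *
c=ctrl.camera_model("top");k=.64
for n,u,v,z in [("tubeL",384,366,.033),("tubeR",467,371,.033),("rodL",388,321,.029),("rodR",469,326,.029),("wl0",217,272,.039),("wl1",235,342,.039),("wr0",268,260,.039),("wr1",290,330,.039),("post",262,355,.09),("knob",348,317,.09)]:
    print(n,ray(c,u*k,v*k,z).round(3))
w=ctrl.camera_model("wrist");s=ctrl.sense()
T=w["camera_from_world"]; cp=-T[:3,:3].T@T[:3,3]; Rt=R.from_rotvec(s["tcp_rot"]).as_matrix()
print("cam in tcp",Rt.T@(cp-s["ee_pos"])); print("look",Rt.T@-T[2,:3],"up",Rt.T@T[1,:3],w["fx"],w["cx"],w["cy"])
E
```

```text
tubeL [0.445 0.045 0.033]
tubeR [ 0.433 -0.101  0.033]
rodL [0.525 0.037 0.029]
rodR [ 0.513 -0.108  0.029]
wl0 [0.621 0.343 0.039]
wl1 [0.493 0.309 0.039]
wr0 [0.64  0.251 0.039]
wr1 [0.512 0.211 0.039]
post [0.466 0.25  0.09 ]
knob [0.527 0.103 0.09 ]
cam in tcp [ 0.07518095 -0.00081496 -0.12960231]
look [-2.99253547e-01  5.15971249e-04  9.54173490e-01] up [0.95417257 0.0016548  0.29925236] 287.97529251674877 255.72137412723666 196.54531797916573
```

Run:
```python
from h import *
a=ctrl.camera_model("top");b=ctrl.camera_model("scene")
for z in np.arange(.2,.7,.1):
    print(z,ray(a,288*.64,208*.64,z).round(3),ray(a,585*.64,208*.64,z).round(3),ray(b,275*.64,212*.64,z).round(3))
ps=ctrl.sense()["ee_pos"]
ctrl.reach([.35,-.25,.25],down(-.08))
ctrl.reach([.475,-.05,.22],down(-.08)); print(ctrl.sense()["q"].round(2),ctrl.sense()["time_s"])
p,c=snap("wrist","rest"); save(p,"rest")
ctrl.reach([.54,.25,.26],down(.28)); print(ctrl.sense()["q"].round(2),ctrl.sense()["time_s"])
p,c=snap("wrist","cradle"); save(p,"cradle")
```

```text
0.2 [0.689 0.187 0.2  ] [ 0.677 -0.279  0.2  ] [0.761 0.091 0.2  ]
0.30000000000000004 [0.66  0.169 0.3  ] [ 0.649 -0.25   0.3  ] [0.666 0.167 0.3  ]
0.4000000000000001 [0.631 0.152 0.4  ] [ 0.621 -0.222  0.4  ] [0.571 0.244 0.4  ]
0.5000000000000001 [0.602 0.135 0.5  ] [ 0.593 -0.193  0.5  ] [0.476 0.32  0.5  ]
0.6000000000000001 [0.573 0.118 0.6  ] [ 0.566 -0.165  0.6  ] [0.382 0.397 0.6  ]
[-0.11 -0.09 -0.05  1.61 -0.    1.54] 2.075
[ 0.43  0.2   0.34  1.7  -0.    1.72] 3.3083
```

View pics/rest.png

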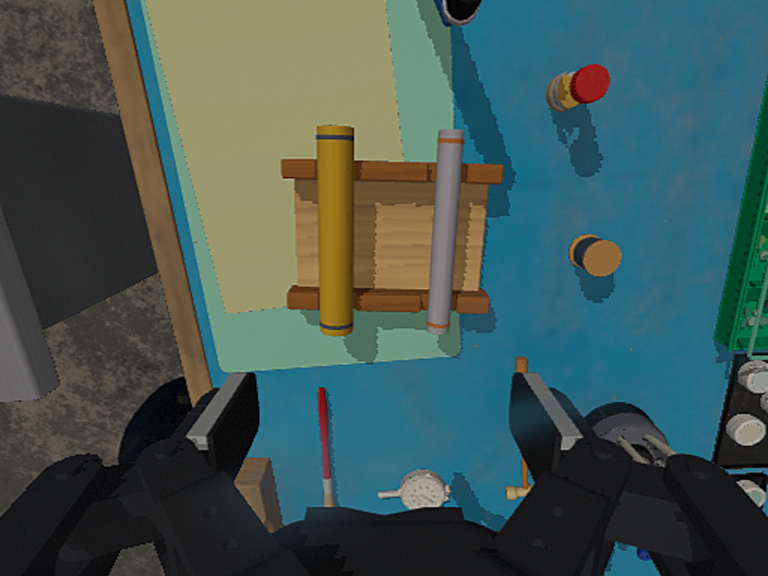

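View pics/cradle.png

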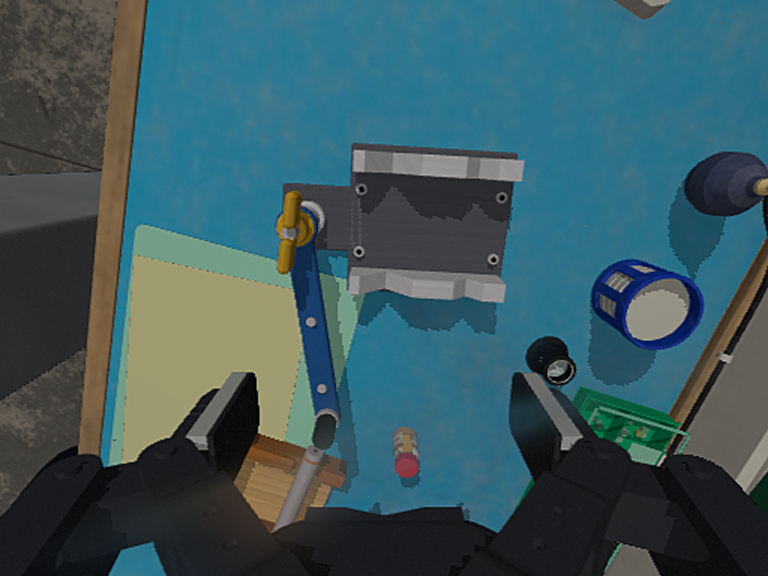

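The rest picture shows the tube from (335,127) to (337,333) and the rod from (450,130) to (437,332). The cradle picture shows the walls at rows ~165 and ~285, the post at about (297,225) with its blade running up-down, and the knob at (326,425). I'll zoom on the cradle and measure the rods.

Run:
```python
from h import *
p=np.load("pics/cradle.npy"); save(p[85:215,180:360],"cr",4.4)
p=np.load("pics/rest.npy");c=np.load("pics/rest_cam.npy",allow_pickle=True).item()
hsv=cv2.cvtColor(p,cv2.COLOR_RGB2HSV).astype(int)
def meas(m,za,r,reg):
    z=np.zeros(m.shape,np.uint8);y0,y1,x0,x1=reg;z[y0:y1,x0:x1]=m[y0:y1,x0:x1]
    n,l,st,ce=cv2.connectedComponentsWithStats(z);i=1+st[1:,4].argmax();print(st[i])
    ys,xs=np.nonzero(l==i)
    rows=np.unique(ys)
    mid=np.array([[ (xs[ys==y].min()+xs[ys==y].max())/2,y] for y in rows])
    A=np.array([ray(c,u,v,za)for u,v in mid[4:-4]])
    k=np.polyfit(A[:,1],A[:,0],1)
    e=[ray(c,*mid[0]-[0,.5],za+r),ray(c,*mid[-1]+[0,.5],za+r)]
    y=[q[1] for q in e];yc=np.mean(y);L=(y[0]-y[1])*np.hypot(1,k[0])
    w=np.median([np.linalg.norm(ray(c,xs[ys==q].max()+.5,q,za)-ray(c,xs[ys==q].min()-.5,q,za)) for q in rows[5:-5]])
    print("center",np.polyval(k,yc).round(4),yc.round(4),"closing angle",-np.arctan(k[0]),"L",L,"w",w)
h,s,v=hsv[...,0],hsv[...,1],hsv[...,2]
meas(((h>15)&(h<32)&(s>150))|0,.033,.013,(80,226,208,240))
m=((s<60)&(v>90)); m|=((h<15)|(h>165))&(s<150)&(v>90)
meas(m,.029,.009,(82,224,280,312))
print(hsv[150,222],hsv[150,298],hsv[150,240],hsv[93,300],hsv[200,290])
```

```text
[ 211   93   25  124 2935]
center 0.4398 -0.0248 closing angle -0.108324292404895 L 0.13215470782633743 w 0.02640801002733658
[ 284   86   25  131 1892]
center 0.5191 -0.0295 closing angle -0.10633567419714916 L 0.14228442993532117 w 0.016297459618485003
[ 22 204 155] [173   8 128] [ 17 133 111] [ 12 184 148] [174   9 136]
```

View pics/cr.png

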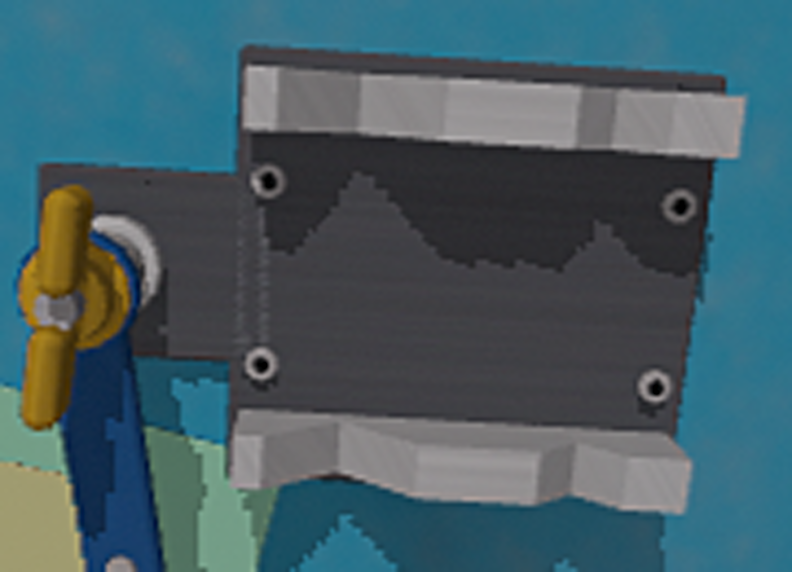

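The crop shows clean groove edges: wide at x 279–445 and narrow at 581–674 on the upper wall, and 267–416 and 541–628 on the lower wall. The blade runs from (68,190) to (40,425). Next is a rigid fit to these points.

Run:
```python
from h import *
c=np.load("pics/rest_cam.npy",allow_pickle=True).item()
for n,z,r,a,b in[("tube",.033,.013,(335,125.5),(337,335)),("rod",.029,.009,(451,129),(437.5,333.5))]:
    A=ray(c,a[0]/1.5-.17,a[1]/1.5-.17,z+r);B=ray(c,b[0]/1.5-.17,b[1]/1.5-.17,z+r)
    print(n,((A+B)/2).round(4),np.linalg.norm(A-B).round(4))
c=np.load("pics/cradle_cam.npy",allow_pickle=True).item()
f=lambda u,v,z:ray(c,180+(u+.5)/4.4-.5,85+(v+.5)/4.4-.5,z)
px=[(279,101),(445,110),(581,118),(674,123),(267,463),(416,471),(541,478),(628,483)]
W=np.array([f(u,v,.039)[:2]for u,v in px])
M=np.array([[x,y]for y in(.05,-.05)for x in(-.0575,-.0125,.0225,.0475)])
Mc=M.mean(0);Wc=W.mean(0);H=(M-Mc).T@(W-Wc)
t=np.arctan2(H[0,1]-H[1,0],H[0,0]+H[1,1]);Rm=np.array([[np.cos(t),-np.sin(t)],[np.sin(t),np.cos(t)]])
o=Wc-Rm@Mc;print("angle",t,"origin",o,"\nres mm",((W-(M@Rm.T+o))*1000).round(1).tolist())
for n,q in[("wide",(-.035,0)),("narrow",(.035,0)),("post",(-.105,0))]:print(n,(o+Rm@q).round(4))
a,b=f(68,190,.099),f(40,425,.099);print("nut",(a+b)/2,"len",np.linalg.norm(a-b),"blade dir",np.arctan2(*(b-a)[1::-1]))
k=ray(c,327/1.5,417/1.5,.098);print("knob approx",k)
```

```text
tube [ 0.4416 -0.0249  0.046 ] 0.1484
rod [ 0.5185 -0.0332  0.038 ] 0.1489
angle 0.22242647488783873 origin [0.57094695 0.28055815] 
res mm [[0.2, -0.1], [-0.8, -0.2], [0.4, 0.0], [0.2, 0.1], [0.8, 0.3], [-1.2, -0.2], [0.1, -0.0], [0.4, -0.1]]
wide [0.5368 0.2728]
narrow [0.6051 0.2883]
post [0.4685 0.2574]
nut [0.46847545 0.25885712 0.099     ] len 0.05513463117274187 blade dir -1.4771820892967158
knob approx [0.52773952 0.12629334 0.098     ]
```

```bash
cat > pp.py <<'E'
from h import *
A=.2224
def st(m):s=ctrl.sense();print(m,s["ee_pos"].round(4),"w",round(s["gripper_width"],3),"gf",round(s["grip_force"],1),"F",s["ft_force"].round(1),"t",round(s["time_s"],1))
def pick(x,y,z,a):
    ctrl.gripper_to(.75); ctrl.reach([x,y,.15],down(a)); ctrl.move_linear([x,y,z],speed=.12)
    ctrl.gripper_to(0,60); st("gripped"); ctrl.move_linear([x,y,.17]); st("lifted")
def place(x,y,z,a,op):
    ctrl.move_linear([.5,.18,.17],down(.06),speed=.25); ctrl.move_linear([x,y,.17],down(a),speed=.2)
    ctrl.move_linear([x,y,z+.012]); st("above")
    print(ctrl.move_linear([x,y,z-.003],speed=.03,f_stop=5)); st("down")
    ctrl.gripper_to(op); st("open"); ctrl.move_linear([x,y,.17],speed=.2)
E
python3 - <<'E'
from pp import *
pick(.4410,-.025,.029,-.107)
place(.5368,.2728,.031,A,.47)
p,c=snap("wrist","t1");save(p,"t1")
E
```

```text
gripped [ 0.4412 -0.025   0.0296] w 0.284 gf 58.6 F [-1.8 -0.6  6.5] t 6.5
lifted [ 0.4406 -0.025   0.1689] w 0.287 gf 58.9 F [-0.1  0.5 -3.2] t 7.6
above [0.5373 0.2729 0.0442] w 0.284 gf 58.9 F [ 0.1 -0.4 -2.3] t 10.2
True
down [0.5375 0.2731 0.0317] w 0.286 gf 59.3 F [2.3 0.1 2.3] t 10.7
open [0.5365 0.2727 0.0307] w 0.467 gf 0.0 F [-0.  -0.2  0.1] t 11.0
```

View pics/t1.png

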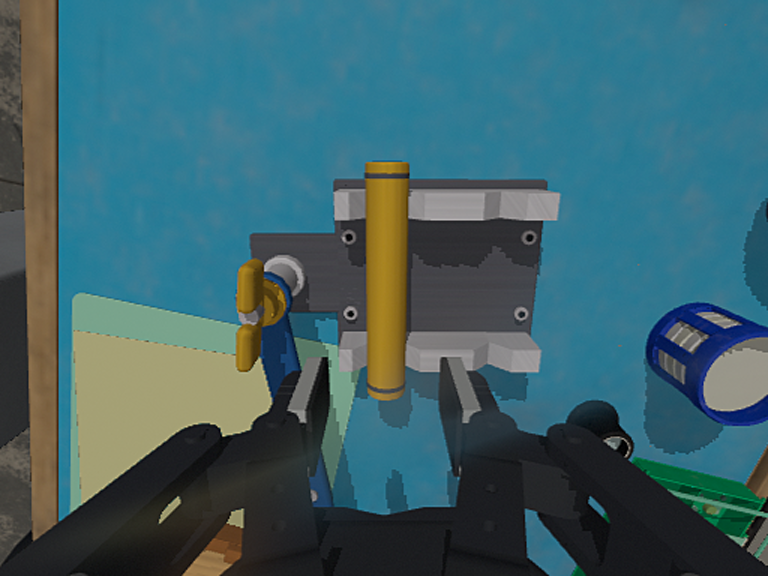

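The tube lies in the wide grooves, with its ends at (388,161) and (385,399). I'll check its centring numerically and bring the rod over.

Run:
```python
from pp import *
c=np.load("pics/t1_cam.npy",allow_pickle=True).item()
f=lambda u,v,z:ray(c,u/1.5-.17,v/1.5-.17,z)
o=np.array([.57095,.28056]);Rm=np.array([[np.cos(A),-np.sin(A)],[np.sin(A),np.cos(A)]])
loc=lambda p:(Rm.T@(p[:2]-o)).round(4)
for n,q in [("tube+",f(388,161,.048)),("tube-",f(385,399,.048)),("W+out",f(350,191,.039)),("W+in",f(350,219,.039)),("W-in",f(350,344,.039)),("W-out",f(350,371,.039)),("W+out r",f(550,192,.039)),("W+in r",f(550,219,.039)),("W-in r",f(530,346,.039)),("W-out r",f(530,371,.039))]:print(n,loc(q))
pick(.5185,-.0335,.028,-.107)
place(.6051,.2883,.038,A,.42)
p,c=snap("wrist","r1");save(p,"r1")
```

```text
tube+ [-0.0347  0.0758]
tube- [-0.0365 -0.0736]
W+out [-0.0569  0.059 ]
W+in [-0.0573  0.0428]
W-in [-0.0593 -0.0383]
W-out [-0.0598 -0.0578]
W+out r [0.0601 0.0583]
W+in r [0.0619 0.0426]
W-in r [ 0.0582 -0.0398]
W-out r [ 0.06   -0.0579]
gripped [ 0.5188 -0.0335  0.0285] w 0.188 gf 58.4 F [-0.2 -0.8  4.8] t 15.1
lifted [ 0.518  -0.0335  0.1688] w 0.187 gf 58.5 F [-0.1 -0.4 -2.4] t 16.2
above [0.6056 0.2885 0.0514] w 0.188 gf 58.5 F [ 0.2 -0.4 -1.5] t 19.0
True
down [0.6058 0.2886 0.0385] w 0.19 gf 58.8 F [2.8 0.9 2.3] t 19.4
open [0.6047 0.2881 0.0375] w 0.42 gf 0.0 F [ 0.2 -0.5 -0.8] t 19.8
```

View pics/r1.png

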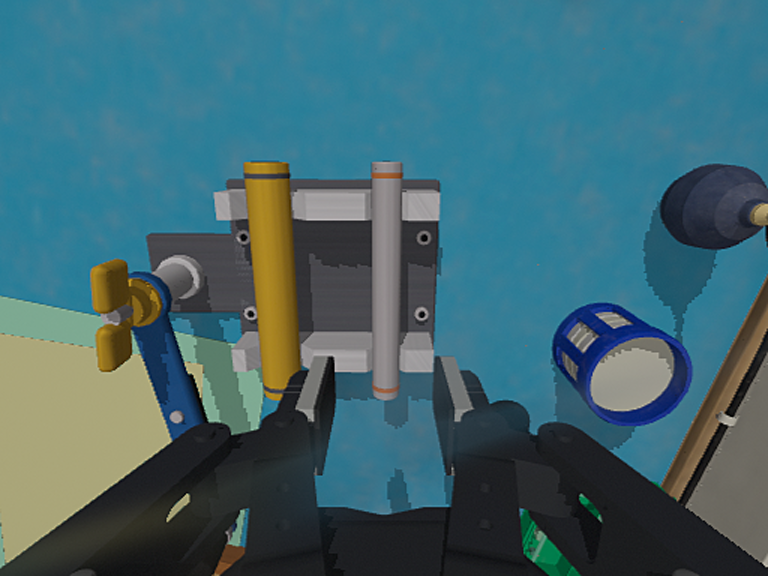

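Both rods are seated; the rod's ends are at (388,161) and (385,399), so it is symmetric like the tube. From the earlier cradle picture, the strap rivets at (311,322) and (322,388) give the strap angle.

```bash
cat >> pp.py <<'E'
o=np.array([.57095,.28056]);Rm=np.array([[np.cos(A),-np.sin(A)],[np.sin(A),np.cos(A)]])
post=o+Rm@np.array([-.105,0])
def tilted(phi,t):  # closing axis tangential, body leaning toward the post by t
    y=np.array([-np.sin(phi),np.cos(phi),0]);z=np.array([np.sin(t)*np.cos(phi),np.sin(t)*np.sin(phi),-np.cos(t)])
    return R.from_matrix(np.c_[np.cross(y,z),y,z]).as_rotvec()
def kn(phi,r=.165,z=.09):return [post[0]+r*np.cos(phi),post[1]+r*np.sin(phi),z]
E
python3 - <<'E'
from pp import *
c=np.load("pics/cradle_cam.npy",allow_pickle=True).item()
for u,v in[(311,322),(322,388)]:
    d=ray(c,u/1.5-.17,v/1.5-.17,.067)[:2]-post;print(np.hypot(*d),np.arctan2(d[1],d[0]))
k=ray(c,326/1.5-.17,418/1.5-.17,.098)[:2]-post
for phi in np.linspace(-1.2,.2224,6):
    print(phi,[None if (q:=ctrl.ik(kn(phi),tilted(phi,t))) is None else q.round(2) for t in(.2,.35)])
ctrl.move_linear([.5,.18,.2],down(.06),speed=.25)
ctrl.reach([.51,.0,.22],down(-.1))
p,c=snap("wrist","knob");save(p[60:316,80:432],"knob",2.2)
for phi in(-1.1,-1.15,-1.2,-1.25):print(phi,((proj(c,kn(phi,z=.098))-[80,60])*2.2).round(0),((proj(c,kn(phi,z=.072))-[80,60])*2.2).round(0))
E
```

```text
0.07537027651730362 -1.202440014845156
0.13499070290898413 -1.1964974151155885
-1.2 [array([ 0.29,  0.04, -0.19,  1.33, -0.2 ,  1.49]), array([ 0.37,  0.04, -0.2 ,  1.32, -0.35,  1.57])]
-0.91552 [array([ 0.31,  0.09, -0.13,  1.28, -0.19,  1.21]), array([ 0.37,  0.06, -0.19,  1.22, -0.34,  1.27])]
-0.63104 [array([ 0.33,  0.14, -0.08,  1.24, -0.16,  0.95]), array([ 0.39,  0.07, -0.18,  1.13, -0.3 ,  0.99])]
-0.3465600000000001 [array([ 0.37,  0.18, -0.03,  1.2 , -0.13,  0.7 ]), array([ 0.41,  0.09, -0.17,  1.06, -0.24,  0.73])]
-0.062080000000000135 [array([ 0.41,  0.22,  0.01,  1.18, -0.09,  0.46]), array([ 0.44,  0.1 , -0.16,  1.01, -0.17,  0.47])]
0.2224 [array([ 0.45,  0.24,  0.03,  1.17, -0.05,  0.23]), array([ 0.47,  0.11, -0.15,  0.97, -0.08,  0.23])]
-1.1 [451.  -3.] [445.   7.]
-1.15 [431.  10.] [427.  18.]
-1.2 [411.  21.] [409.  29.]
-1.25 [391.  32.] [390.  39.]
```

View pics/knob.png

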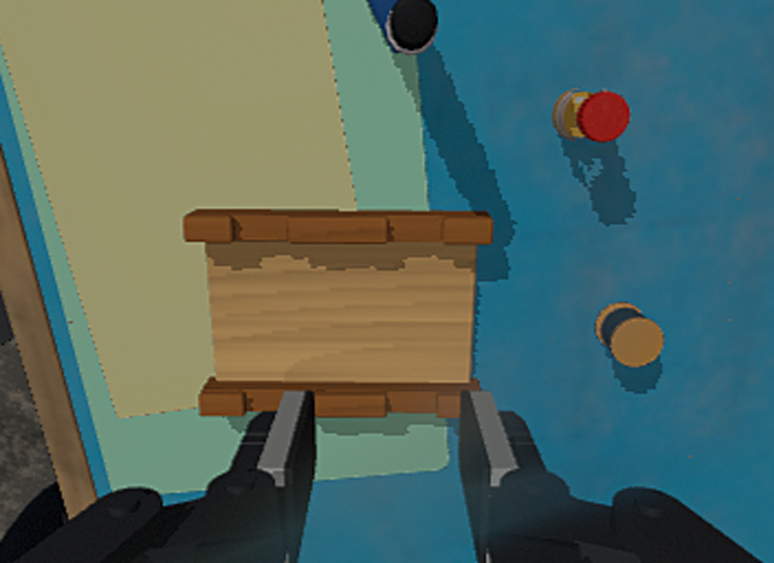

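The knob top is at (414,21) in this picture, which matches φ = -1.2. I'll cage the knob and swing the strap to its stop.

Run:
```python
from pp import *
t=.3;p0=-1.195
ctrl.gripper_to(.47)
ctrl.reach(kn(p0,z=.17),tilted(p0,t))
print(ctrl.move_linear(kn(p0,z=.091),speed=.1,f_stop=8)); st("at knob")
ctrl.gripper_to(.30); st("caged")
for phi in np.linspace(p0,.15,10)[1:]:
    if ctrl.move_linear(kn(phi),tilted(phi,t),speed=.12,f_stop=15): print("hit",phi);break
st("near")
print(ctrl.move_linear(kn(.29),tilted(.2224,t),speed=.04,f_stop=5)); st("stop")
d=ctrl.sense()["ee_pos"][:2]-post;print("phi",np.arctan2(d[1],d[0]))
ctrl.gripper_to(.42);
ctrl.move_linear(kn(.235,z=.17),speed=.15); st("up")
p,c=snap("wrist","sw");save(p,"sw")
```

```text
False
at knob [0.5295 0.1039 0.0917] w 0.47 gf 0.0 F [ 0.4  0.8 -0.2] t 23.9
caged [0.5293 0.104  0.0914] w 0.3 gf 0.0 F [ 0.6 -0.   0.6] t 24.2
near [0.6316 0.2813 0.0899] w 0.299 gf 0.0 F [ 0.9 -0.2  0.6] t 27.4
True
stop [0.6269 0.3036 0.0895] w 0.302 gf 2.7 F [ 3.8 -4.8  1.5] t 28.0
phi 0.2835501420760316
up [0.6286 0.2958 0.1688] w 0.42 gf 0.0 F [-0.7  0.5 -0. ] t 29.0
```

View pics/sw.png

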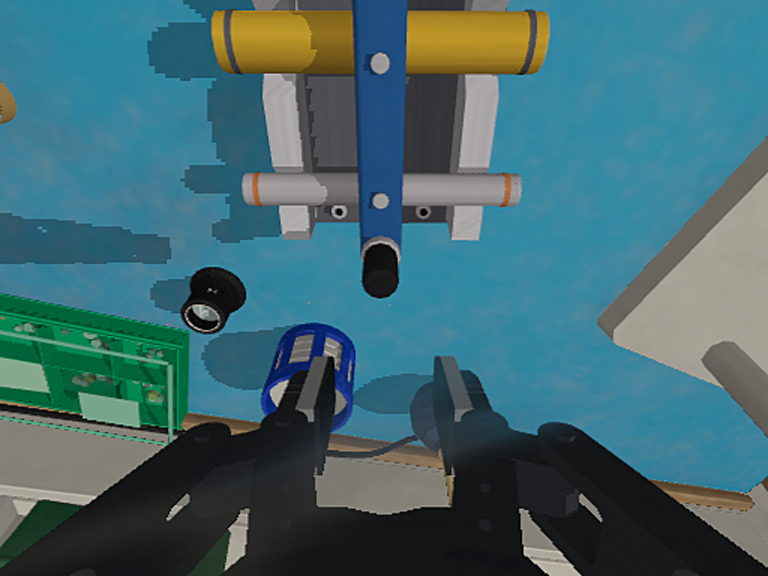

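The strap crosses both rods at a right angle; its rivets (379,63) and (380,201) and the knob (380,285) line up with the tube's middle. I'll confirm that numerically, then re-measure the blade from a closer view, since it may have moved with the strap.

Run:
```python
from pp import *
c=np.load("pics/sw_cam.npy",allow_pickle=True).item()
f=lambda u,v,z:ray(c,u/1.5-.17,v/1.5-.17,z)[:2]
ang=lambda d:np.arctan2(d[1],d[0])
print("strap",ang(f(380,201,.067)-f(379,63,.067)),"rod+90",ang(f(245,188,.039)-f(520,189,.039)),"tube",ang(f(213,40,.039)-f(548,41,.039)))
loc=lambda p:(Rm.T@(p-o)).round(4)
print("loc rod",loc(f(243,188,.048)),loc(f(521,189,.048)),"tube",loc(f(213,42,.048)),loc(f(549,42,.048)),"riv",loc(f(379,63,.067)),loc(f(380,201,.067)),"knob",loc(f(380,285,.098)))
ctrl.move_linear([.52,.27,.22],down(A+np.pi/2),speed=.25)
a=np.pi/2+1.1
# camera sits 75 mm along tool x; put it so that nut is in view
tx=np.array([-np.sin(a),np.cos(a)])
P=np.array([.4685,.258])-tx*.11
ctrl.reach([*P,.2],down(a))
p,c=snap("wrist","nut");save(p,"nut");print(proj(c,[.4685,.258,.1]))
hsv=cv2.cvtColor(p,cv2.COLOR_RGB2HSV).astype(int)
u,v=proj(c,[.4685,.258,.1]).astype(int)
m=((hsv[...,0]>12)&(hsv[...,0]<30)&(hsv[...,1]>140)&(hsv[...,2]>60)).astype(np.uint8)
mm=np.zeros_like(m);mm[max(v-60,0):v+60,max(u-60,0):u+60]=m[max(v-60,0):v+60,max(u-60,0):u+60]
ys,xs=np.nonzero(mm);r=cv2.minAreaRect(np.c_[xs,ys].astype(np.float32));print(r,len(xs))
b=cv2.boxPoints(r)
W=np.array([ray(c,*q,.1)[:2]for q in b]);e=[W[1]-W[0],W[2]-W[1]];L=max(e,key=np.linalg.norm)
print("center",W.mean(0),"dir",ang(L),np.linalg.norm(e,axis=1)); st("")
```

```text
strap 0.2223741638576933 rod+90 -1.3527814697200082 tube -1.352617890480266
loc rod [ 0.0306 -0.0732] [0.0313 0.0753] tube [-0.0369 -0.074 ] [-0.0366  0.0757] riv [-0.0305  0.0002] [0.0302 0.0002] knob [0.0598 0.0004]
[253.81330523  59.16499725]
((231.83572387695312, 60.27326202392578), (77.08280944824219, 85.98483276367188), 84.14398956298828) 1410
center [0.48349416 0.25216343] dir 2.7564931244130904 [0.06031662 0.05088465]
 [0.5186 0.3555 0.1997] w 0.422 gf 0.0 F [-0.3 -0.9 -0.7] t 30.5
```

View pics/nut.png

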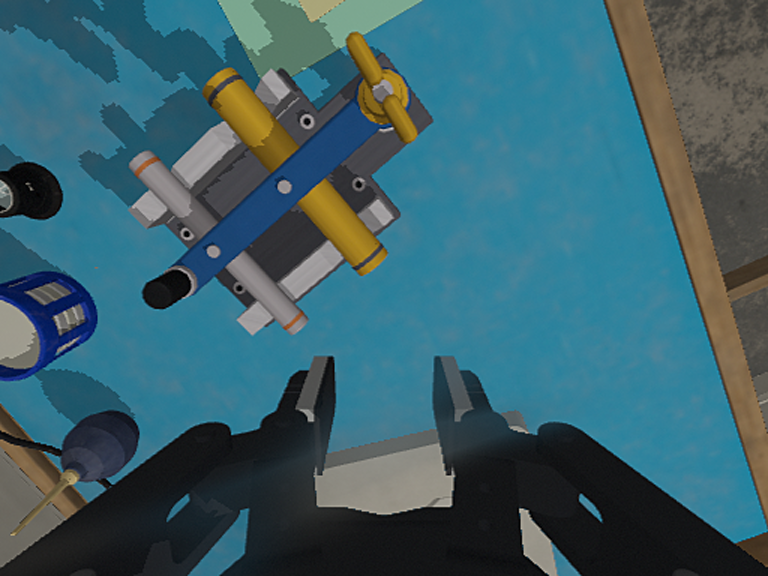

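The blade runs from (356,38) to (406,138) and the strap lies over both rods. Now I'll grip the blade and turn it.

Run:
```python
from pp import *
c=np.load("pics/nut_cam.npy",allow_pickle=True).item()
f=lambda u,v,z:ray(c,u/1.5-.17,v/1.5-.17,z)[:2]
a,b=f(355,37,.099),f(406,138,.099);d=a-b;th=np.arctan2(d[1],d[0]);N=(a+b)/2
print("nut",N,np.linalg.norm(d),"dir",th)
a0=(th%np.pi)+np.pi/2  # dir in (0,pi)
print("a0",a0)
N=(N+2*post)/3
for k in(0,1.2,2.5):print(k,ctrl.ik([*N,.092],down(a0-k)))
ctrl.gripper_to(.4)
ctrl.reach([*N,.16],down(a0))
print(ctrl.move_linear([*N,.092],speed=.08,f_stop=8));st("at nut")
ctrl.gripper_to(0,40);st("grip");print(ctrl.sense()["q"].round(2),ctrl.sense()["moment"])
```

```text
nut [0.46831622 0.25798052] 0.05102351388692075 dir -1.5412639481720698
a0 3.17112503221262
0 [ 5.02743232e-01  4.67090299e-02 -1.62319503e-01  1.36176779e+00
 -4.44089210e-16 -1.09758547e+00]
1.2 [ 0.50274323  0.04670903 -0.1623195   1.36176779  0.          0.10241453]
2.5 [ 0.50274323  0.04670903 -0.1623195   1.36176779  0.          1.40241453]
False
at nut [0.4687 0.2577 0.0926] w 0.4 gf 0.0 F [1.1 0.1 0.7] t 32.3
grip [0.4691 0.258  0.0939] w 0.097 gf 59.2 F [-1.9 -1.8  9.1] t 32.7
[ 0.5   0.05 -0.16  1.36  0.   -1.1 ] [-0.12296695  0.45740507  0.03257943]
```

Run:
```python
from pp import *
s=ctrl.sense();a0=3.1711;x,y,z0=.4685,.2577,.092
m0=s["moment"][2];k=0
while k<2.75:
    k+=.25 if k<1.7 else .06
    ctrl.reach([x,y,z0-.0016*k],down(a0-k))
    s=ctrl.sense();m=s["moment"][2]-m0
    print(round(k,2),m.round(2),s["ft_force"].round(1),round(s["time_s"],1))
    if abs(m)>.8:break
```

```text
0.25 -0.09 [-1.4 -1.6  9.8] 33.0
0.5 -0.08 [-1.8 -0.7  9.9] 33.4
0.75 -0.11 [-1.6 -1.5  9.2] 33.7
1.0 -0.09 [-1.  -1.7  9.4] 34.1
1.25 -0.11 [-1.3 -0.7  8.7] 34.4
1.5 -0.12 [-2.1 -2.   9.4] 34.8
1.75 -0.15 [-1.4 -1.7  9.5] 35.1
1.81 -0.14 [-2.5 -1.3  8.9] 35.4
1.87 -0.08 [-1.2 -2.   9.8] 35.6
1.93 -0.08 [-2.2 -1.5  9.4] 35.9
1.99 -0.09 [-0.9 -0.8  9.6] 36.1
2.05 -0.13 [-1.4 -1.3 10. ] 36.4
2.11 -0.12 [-2.1 -2.2  9.5] 36.6
2.17 -0.11 [-1.7 -0.6  9.4] 36.9
2.23 -0.15 [-1.7 -1.2  8.8] 37.1
2.29 -0.13 [-1.4 -1.3  9.1] 37.4
2.35 0.56 [-1.5 -2.3 10.2] 37.6
2.41 1.11 [-1.6 -2.6 11.6] 37.9
```

The torque rose sharply at about 2.3 rad, so the nut is at its stop. Release, back off and check.

Run:
```python
from pp import *
ctrl.gripper_to(.4);e=ctrl.sense()["ee_pos"]
ctrl.move_linear([e[0],e[1],.18],speed=.12)
a=A
ctrl.reach([.52,.20,.26],down(a)); st("")
p,c=snap("wrist","fin");save(p[40:300,100:420],"fin",2.3)
for n,P in [("wide",(-.035,0,.048)),("narrow",(.035,0,.048)),("knob0",(.06,0,.094)),("post",(-.105,0,.096))]:
    print(n,((proj(c,[*(o+Rm@np.array(P[:2])),P[2]])-[100,40])*2.3).round(0))
```

```text
[0.5201 0.1997 0.2591] w 0.401 gf 0.0 F [-0.3  0.6 -0.7] t 39.7
wide [427. 171.]
narrow [568. 171.]
knob0 [659. 174.]
post [274. 175.]
```

View pics/fin.png

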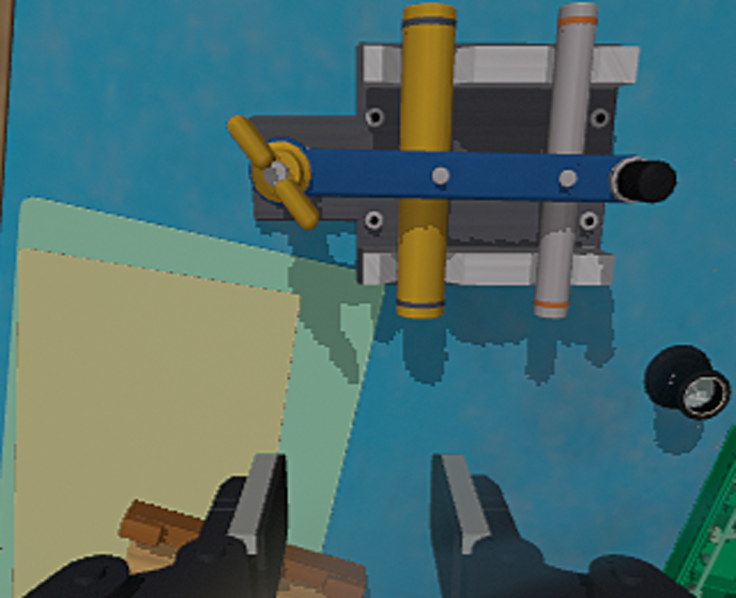

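The final picture shows the strap across both seated, centred rods. The blade runs from (235,120) to (310,222), about 143° clockwise, which matches 2.5 rad.

```bash
python3 -c "
from bench import ctrl
print(ctrl.sign_off())"
```

```text
the job is handed in; nothing more can be done
None
```

The job is handed in at about 40 s: both rods lie seated in their grooves, centred to about 1 mm, the strap is at its stop across them, and the wing nut is turned clockwise to its stop.

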